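# Divert the insulator to its tray

## Task

Send the white porcelain bobbin insulator that stands on the bench through the sorting chute into the tray that already holds one like it. First push the diverter lever fully over so that this tray's side is open (flap and lever lean together, and the side they lean to is the closed one), then drop the insulator into the hopper at the top, and leave the lever over.

Things in the scene. Friction and masses are not known exactly. Their poses are not given: they have to be found in the camera images.
- insulator: The insulator to sort: white porcelain bobbin with a waist, 42 mm in diameter, 46 mm tall, about 90 g, standing upright alone on the bench right or left of the sorter (a fuse cap and a brown lampholder stand in similar spots). Origin: centre of its underside, z up its axis. Grip across the diameter, any yaw.
- sample: Identical insulator (42 x 46 mm) standing loose in the front part of one of the sorter's two trays, about 100 mm in front of the hopper axis and 62 mm to one side; the other tray holds a porcelain fuse cap. Origin: centre of its underside. The sign of its y in the sorter's frame tells the wanted tray: + left, - right.
- sorter: Grey sheet-metal chute with clear front, fixed to the bench, 242 mm wide (y), 240 high. Origin on the bench under the hopper's middle; z up, -x its front (to the robot), +y its left as the robot sees it. Trays: floor 4 mm thick, inside y 2 to 118 and -2 to -118 mm, out to x = -145 in front, walls 40 mm high. The flap's shaft lies along x at y = 0, z = 110.
- hopper (a point): Middle of the hopper's open mouth, 240 mm over the bench. The throat below is 92 mm wide (sorter's y) and 88 mm deep (x); its sheets end level with this point, with sloping lips out to 66 mm at both sides. A part let go here falls on the flap and slides off on its open side into that tray.
- diverter (a joint): Angle in rad of flap and lever, one piece turning about the shaft: 0 upright, + leaning to the sorter's left (+y: closes left, opens right), - leaning right (closes right, opens left). Stops at -0.5 and +0.5; starts near upright; stays where it is left.
- lever_knob (a point): Centre of the lever's black ball knob, 28 mm in diameter, 150 mm from the shaft and 85 mm in front of the hopper's middle, on a 10 mm rod that runs from the shaft up to it. Clear on both sides: push it sideways (sorter's y) from above with closed fingers at or just below the knob, about 1 N; at the stops it is 72 mm to the side and 242 mm high.
Things that resemble listed ones, but are neither listed nor needed, are in the scene too. What is shaped like the insulator but blue or yellow is not meant.

How it is judged:
On the way, in this order (a step that is already met when the one before it is completed fails the run):
1. the diverter leans at least 0.4 rad away from the sample's tray while the insulator is still outside the sorter (((y of sample in the frame of sorter above 0 m and value of joint diverter below -0.4 rad) or (y of sample in the frame of sorter below 0 m and value of joint diverter above 0.4 rad)) and (horizontal distance between insulator and sorter above 0.19 m or height (world z) of insulator above 0.21 m)), for 0.2 s.
2. the insulator goes down through the hopper (x of insulator in the frame of sorter between -0.05 and 0.05 m and y of insulator in the frame of sorter between -0.08 and 0.08 m and height (world z) of insulator between 0.11 and 0.21 m).
At the end, for the whole second after the job is handed in: The insulator lies (any way up) in the same tray of the sorter as the sample insulator, its origin inside the tray's outline and below 80 mm; the sample is still in that tray; the diverter still leans at least 0.4 rad to the other side (((y of each of sample, insulator in the frame of sorter above 0 m and y of insulator in the frame of sorter below 0.12 m and value of joint diverter below -0.4 rad) or (y of each of sample, insulator in the frame of sorter below 0 m and y of insulator in the frame of sorter above -0.12 m and value of joint diverter above 0.4 rad)) and x of insulator in the frame of sorter between -0.145 and 0.05 m and height (world z) of each of insulator, sample below 0.08 m and x of sample in the frame of sorter between -0.145 and 0.05 m); the robot touches nothing.
It also fails if it takes over 50 s, if anything falls off the work surface, if the arm or the gripper's body presses on something with over 40 N, if the wrist force passes 120 N, or if a joint passes its speed limit or range.

## Robot

A 6-joint arm with a two-finger parallel gripper is mounted at the origin on the work surface; the furniture and walls round the work are solid. World frame = base frame: x ahead of the robot, y to its left, z up, the work surface at z = 0. Lengths are in m, angles in rad, forces in N, time in s.
With the tool pointing down it reaches from about 0.375 to 0.9 m from the base axis. Payload 3.1 kg.
Tool frame: the origin (TCP) lies midway between the tips of the shut fingers; the grasp point (between the pads) lies robot.tcp_to_grasp behind it (robot.tcp_to_grasp is the distance from the TCP to the grasp point, in m); z points along the fingers, y is the direction in which the jaws open and shut (so a half turn about z gives the same grasp; the last joint's range is limited). The gripper opens to 87 mm and grips with 3 to 60 N. Pads are 19 mm wide; open, the fingers measure 117 mm over their backs; the gripper's body (75 mm by 190 mm) begins 51 mm behind the grasp point.
Start: joints at [0.976, 0.527, 1.433, -0, 1.181, -0.178], TCP at [0.253, 0.571, 0.223] pointing down, gripper open.
Joint ranges: [-3.08, 3.08], [-0.75, 2.2], [0.22, 2.44], [-1.43, 4.57], [0, 2.65], [-2.85, 2.85]. Speed limits (rad/s): [2.79, 2.79, 3.14, 3.14, 3.14, 3.14].

## Interface

Orientations are given as a unit quaternion [x, y, z, w].
In Python, from rig import robot, cams, nets gives the robot as it stands. The module is installed in compiled form; this text tells all that it offers.
- The arm moves only by the tool play_rows, never from a script. Its argument "commands" is a list of rows, each an object of numbers: "x", "y", "z": the shift along the tool's x, y, z in mm; "spin": the turn about the tool's z in rad. In form: [{"x": .., "y": .., "z": .., "spin": ..}, ...]. A call has 1 to 8 rows; each row shifts and turns the pose as measured when the row begins, along the tool's axes as they then stand; what a row does not reach is not made up. A row lasts 1/10 s, in which the tool goes at most 50 mm and 8.59 degrees, less where a joint would pass 70% of its speed; a pose out of reach is approached as far as the arm can. A call is refused whole if a number of a shift passes 50 or a number of a turn 0.15, either way. A call with a gripper value outside its range is refused whole. "grip" is the opening, from 0 (shut) to 1 (fully open), set as the call begins (left out, the last holds). The fingers move at their own pace and stop on an object; "newtons" is the grip in N (left out, the last holds). Time passes only in rows, so rows that do not move let the fingers close. It gives the time, the measured TCP pose, the force and the opening at its end, in the units of the state.
- robot.get_obs(): the state, without advancing time (a new reading comes with each control period).
- cams.camera(name): name is "side" or "top"; returns a dict with "img" (384x512x3 uint8, red, green, blue), "fx", "fy", "cx", "cy" (pixels), "world_to_cam" (4x4, takes a point from world to camera coordinates). Camera axes: x right, y up, looking along -z (the intrinsics and any distortion apply to the point x, -y, -z); pixel columns grow to the right and rows downward; lengths in m; the calibration is good to about 2 mm. A picture is of the moment at which its call begins. There is no depth.
- robot.hand_in(): hands the job in, once; it reports no verdict.
Trained networks look in a picture, given as the dict that the camera call returned (one of the last four; its "shot" number tells which), for a name from the list of things; names that differ only in an ending like _2 or _b are one class to them, and where a whole thing is asked for, a point or a joint stands for the part that bears it (a point fixed in the world has none). Each returns a list of dicts, best first, with "conf" (0 to 1); they miss things now and then, are a little off and sometimes report something else, mostly with a low value. They report only what shows in the picture. A call takes as long as a camera call. They do not tell look-alikes from the thing itself.
- nets.outline_of(picture, name): "region" (384x512 bool, what is visible of it) and "pixel" ([column, row] in pixels, amid what is visible of it).
The state is a dict: "time": time; "q": joint angles; "joint_velocities": joint speeds; "joint_torque": joint torques, N m; "position": TCP position; "tool_rot": TCP orientation; "ft_force": force on the tool from outside, world axes, zero at the start; "moment": the same for the moment, N m; "grip_width": finger opening in m.
Only numpy, scipy, OpenCV 4.12 (cv2) and the standard library are available. Lean on these libraries where they do the work, as an engineer would, in place of code of your own. Each camera call takes 0.05 s, during which the arm holds its last target.

## Working session

There is one attempt and no reset: what is moved stays moved. The work goes in short steps, Python scripts to look and compute and a tool call to move; the robot and the scene stay as the last step left them, time stands still between calls to the robot, and variables do not carry over. Pictures are saved under pics/ and viewed, and the job is handed in when it is done.

Besides the shell and the picture viewer there is one more tool, called after "Request:" as name(argument=value, ...), one argument or row to a line, values as JSON. play_rows: Moves the arm, as the interface text tells. Its arguments: {"type":"object","properties":{"commands":{"type":"array"},"grip":{"type":"number"},"newtons":{"type":"number"}},"required":["commands"]}

```bash
mkdir -p pics; cat > h.py <<'E'
import numpy as np, cv2
from rig import robot, cams, nets
def shot(n,save=None):
    p=cams.camera(n)
    if save: cv2.imwrite('pics/'+save+'.png',cv2.cvtColor(p['img'],cv2.COLOR_RGB2BGR))
    return p
def proj(p,X):
    X=np.atleast_2d(X);c=(p['world_to_cam']@np.c_[X,np.ones(len(X))].T)[:3]
    return np.c_[p['cx']+p['fx']*c[0]/-c[2], p['cy']-p['fy']*c[1]/-c[2]]
def ray(p,px):
    T=np.linalg.inv(p['world_to_cam'])
    d=T[:3,:3]@np.array([(px[0]-p['cx'])/p['fx'],-(px[1]-p['cy'])/p['fy'],-1])
    return T[:3,3],d
def atz(p,px,z):
    o,d=ray(p,px);return o+d*(z-o[2])/d[2]
E
python3 - <<'E'
from h import *
np.set_printoptions(precision=3,suppress=True)
for c in('side','top'):
    p=shot(c,c+'0');print(c,{k:p[k] for k in p if k not in('img','world_to_cam')},np.linalg.inv(p['world_to_cam']))
    for n in('insulator','sample','sorter','diverter','lever_knob'):
        for d in nets.outline_of(p,n)[:5]:
            r=d['region'];ys,xs=np.where(r);print(n,round(d['conf'],2),d['pixel'],xs.min(),xs.max(),ys.min(),ys.max(),atz(p,d['pixel'],0.0))
o=robot.get_obs();print(o['time'],o['position'],o['tool_rot'],o['grip_width'],robot.tcp_to_grasp)
E
```

```text
side {'fx': 367.8381561267515, 'fy': 367.8381561267515, 'cx': 257.48815497447634, 'cy': 191.05817734879201, 'shot': 1} [[-0.122 -0.717  0.687  1.277]
 [ 0.992 -0.088  0.085  0.067]
 [-0.001  0.692  0.722  0.993]
 [ 0.     0.     0.     1.   ]]
insulator 0.68 [172.6, 191.1] 170 179 186 199 [ 0.372 -0.366  0.   ]
insulator 0.64 [160.9, 204.2] 156 167 199 214 [ 0.441 -0.389 -0.   ]
insulator 0.61 [248.9, 207.6] 211 281 160 255 [ 0.418 -0.071  0.   ]
sorter 0.76 [250.3, 209.7] 211 280 160 254 [ 0.428 -0.065  0.   ]
lever_knob 0.5 [245.0, 166.1] 240 249 160 199 [ 0.202 -0.117  0.   ]
top {'fx': 385.81784827330677, 'fy': 385.81784827330677, 'cx': 260.04689844747844, 'cy': 190.66548243360094, 'shot': 2} [[-0.008  0.99  -0.138  0.322]
 [-1.    -0.011 -0.028 -0.039]
 [-0.029  0.137  0.99   1.21 ]
 [ 0.     0.     0.     1.   ]]
insulator 0.74 [379.8, 194.8] 372 386 190 202 [ 0.473 -0.381  0.   ]
insulator 0.68 [370.9, 220.9] 364 380 215 229 [ 0.392 -0.349  0.   ]
insulator 0.45 [351.1, 201.9] 345 359 196 209 [ 0.452 -0.29   0.   ]
sorter 0.92 [285.5, 176.9] 243 326 136 217 [ 0.534 -0.086  0.   ]
diverter 0.62 [283.9, 183.0] 279 288 149 195 [ 0.514 -0.081  0.   ]
lever_knob 0.73 [284.9, 184.9] 279 287 181 194 [ 0.508 -0.084  0.   ]
0.6 [0.253 0.571 0.223] [0.207 0.978 0.    0.   ] 0.08698584481456297 0.0187
```

```bash
python3 - <<'E'
import cv2
a=cv2.imread('pics/top0.png')[110:260,220:420];cv2.imwrite('pics/t1.png',cv2.resize(a,None,fx=4,fy=4,interpolation=cv2.INTER_CUBIC))
a=cv2.imread('pics/side0.png')[140:290,140:340];cv2.imwrite('pics/s1.png',cv2.resize(a,None,fx=4,fy=4,interpolation=cv2.INTER_CUBIC))
E
```

```text
(no output)
```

View pics/t1.png

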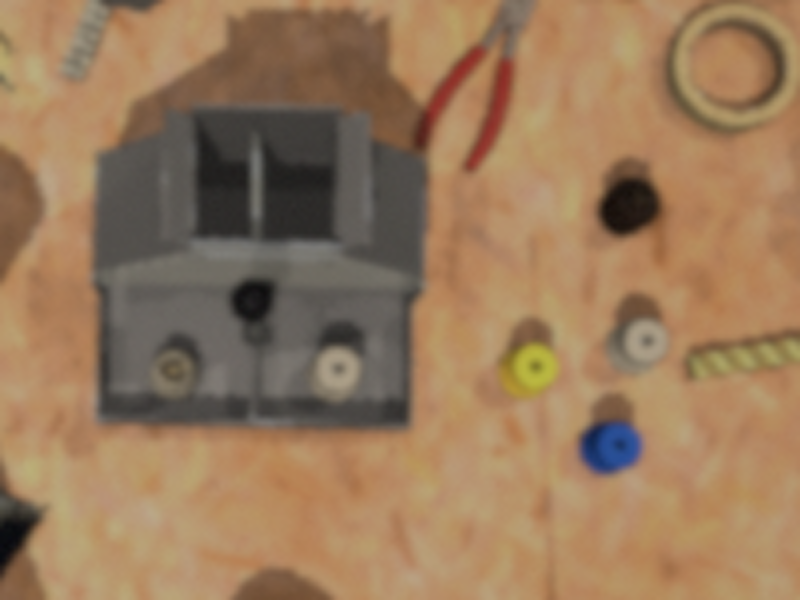

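View pics/s1.png

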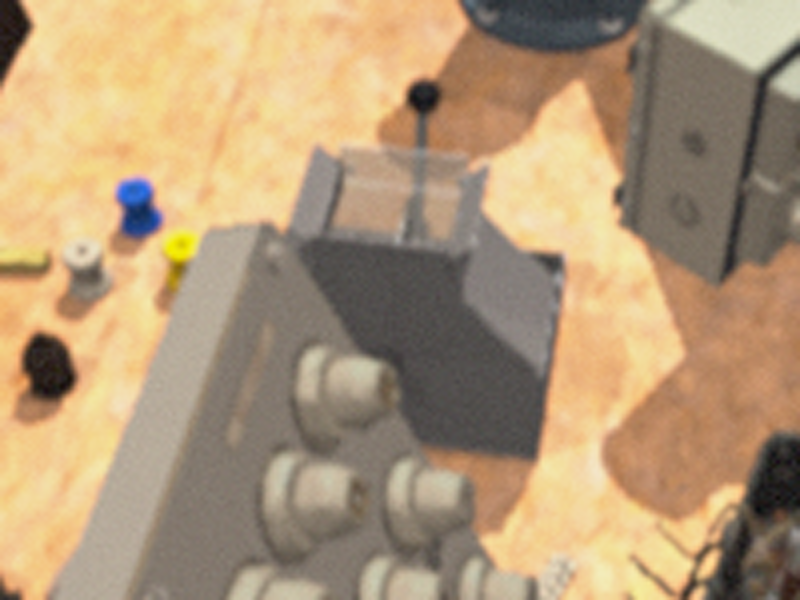

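View pics/top0.png

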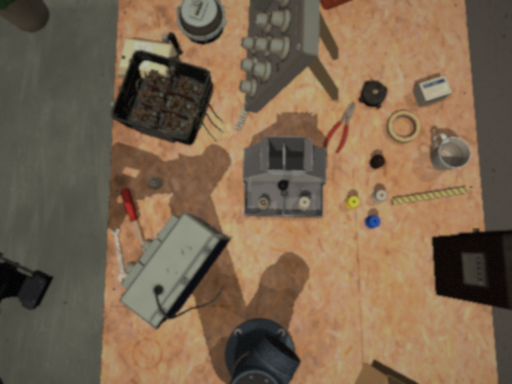

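View pics/side0.png

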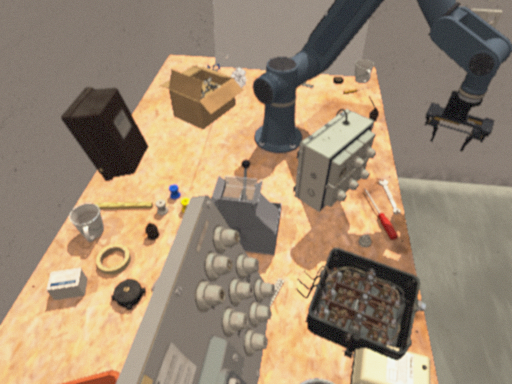

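```bash
python3 - <<'E'
from h import *
np.set_printoptions(precision=4,suppress=True)
t=shot('top');s=shot('side')
f=lambda a,b:(220+a/4-.4,110+b/4-.4)
g=lambda a,b:(140+a/4-.4,140+b/4-.4)
def tri(a,b):
    o1,d1=ray(t,a);o2,d2=ray(s,b)
    k=np.linalg.lstsq(np.c_[d1,-d2],o2-o1,rcond=None)[0]
    return (o1+k[0]*d1+o2+k[1]*d2)/2,np.linalg.norm(o1+k[0]*d1-o2-k[1]*d2)
print('ins',tri(f(645,342),g(82,248)),atz(t,f(645,342),.046),atz(s,g(82,248),.046))
print('yel',tri(f(536,367),g(182,242)),atz(t,f(536,367),.046))
print('blu',tri(f(619,444),g(135,188)),atz(t,f(619,444),.046))
print('blk',atz(t,f(628,205),.03))
print('knob',tri(f(252,299),g(424,96)))
print('sample',atz(t,f(338,369),.05),'cap',atz(t,f(174,369),.05))
for n,p,z in(('thrFL',(192,240),.24),('thrFR',(337,240),.24),('thrBL',(193,110),.24),('thrBR',(337,108),.24),('frontL',(97,422),.04),('frontR',(410,424),.04)):print(n,atz(t,f(*p),z))
from scipy.spatial.transform import Rotation as R
print(R.from_quat(robot.get_obs()['tool_rot']).as_matrix(), robot.get_obs()['time'])
for p in ((.253,.571,.2),): print(proj(t,p))
E
```

```text
ins (array([ 0.4671, -0.3733,  0.0443]), np.float64(0.0038757584688321792)) [ 0.4664 -0.3708  0.046 ] [ 0.4684 -0.3746  0.046 ]
yel (array([ 0.4488, -0.29  ,  0.0435]), np.float64(0.002172040180335988)) [ 0.4484 -0.2884  0.046 ]
blu (array([ 0.3901, -0.3491,  0.0441]), np.float64(0.0018633893328624427)) [ 0.3898 -0.3477  0.046 ]
blk [ 0.5754 -0.3677  0.03  ]
knob (array([ 0.47  , -0.0691,  0.2576]), np.float64(0.0005227481133915147))
sample [ 0.448  -0.1392  0.05  ] cap [ 0.4493 -0.0156  0.05  ]
thrFL [ 0.5113 -0.0317  0.24  ]
thrFR [ 0.5101 -0.1241  0.24  ]
thrBL [ 0.5969 -0.0332  0.24  ]
thrBR [ 0.5968 -0.1261  0.24  ]
frontL [0.4105 0.0435 0.04  ]
frontR [ 0.4067 -0.1934  0.04  ]
[[-0.9144  0.4048  0.    ]
 [ 0.4048  0.9144  0.0001]
 [ 0.      0.0001 -1.    ]] 0.7
[[ 37.9876 272.7531]]
```

Request:
play_rows(
  commands=[
    {"z":-50,"spin":-0.14},
    {"z":-50,"spin":-0.14},
    {"z":-50,"spin":-0.14},
    {"x":-14,"y":-46},
    {"x":-14,"y":-46},
    {"x":-14,"y":-46},
    {"x":-14,"y":-46},
    {"x":-14,"y":-46},
  ],
  grip=0,
)

```text
invalid input
```

Request:
play_rows(
  commands=[
    {"x":0,"y":0,"z":-50,"spin":-0.14},
    {"x":0,"y":0,"z":-50,"spin":-0.14},
    {"x":0,"y":0,"z":-50,"spin":-0.14},
    {"x":-14,"y":-46,"z":0,"spin":0},
    {"x":-14,"y":-46,"z":0,"spin":0},
    {"x":-14,"y":-46,"z":0,"spin":0},
    {"x":-14,"y":-46,"z":0,"spin":0},
    {"x":-14,"y":-46,"z":0,"spin":0},
  ],
  grip=0,
)

```text
time: 1.5
position: [0.3302, 0.3427, 0.379]
tool_rot: [-0.016, 1.0, 0.002, 0.003]
ft_force: [0.7, 0.2, 0.3]
grip_width: 0.0311
```

Request:
play_rows(
  commands=[
    {"x":-14,"y":-47,"z":0,"spin":0.03},
    {"x":-14,"y":-47,"z":0,"spin":0},
    {"x":-14,"y":-47,"z":0,"spin":0},
    {"x":-14,"y":-47,"z":0,"spin":0},
    {"x":-14,"y":-47,"z":0,"spin":0},
    {"x":-14,"y":-47,"z":0,"spin":0},
    {"x":-14,"y":-47,"z":0,"spin":0},
    {"x":-14,"y":-47,"z":0,"spin":0},
  ],
  grip=0,
)

```text
time: 2.3
position: [0.4437, -0.0412, 0.3813]
tool_rot: [-0.001, 1.0, 0.003, 0.008]
ft_force: [0.7, 0.1, 0.1]
grip_width: 0.0007
```

Request:
play_rows(
  commands=[
    {"x":-14,"y":-47,"z":0,"spin":0},
    {"x":-14,"y":-47,"z":0,"spin":0},
    {"x":0,"y":0,"z":0,"spin":0},
  ],
  grip=0,
)

```text
time: 2.6
position: [0.4732, -0.1432, 0.3818]
tool_rot: [0.002, 1.0, 0.001, 0.01]
ft_force: [0.5, 0.4, -0.5]
grip_width: 0.0004
```

Request:
play_rows(
  commands=[
    {"x":0,"y":0,"z":48,"spin":0},
    {"x":0,"y":0,"z":48,"spin":0},
    {"x":0,"y":0,"z":46,"spin":0},
    {"x":0,"y":0,"z":0,"spin":0},
  ],
  grip=0,
)

```text
time: 3.0
position: [0.4785, -0.145, 0.239]
tool_rot: [0.005, 1.0, -0.0, 0.014]
ft_force: [-0.3, 0.2, 0.4]
grip_width: 0.0006
```

```bash
python3 - <<'E'
from h import *
o=robot.get_obs();print(o['position'],o['ft_force'])
t=shot('top');s=shot('side')
a=cv2.resize(t['img'][110:230,220:380],None,fx=4,fy=4,interpolation=2);b=cv2.resize(s['img'][120:240,180:340],None,fx=4,fy=4,interpolation=2)
cv2.imwrite('pics/a2.png',cv2.resize(np.hstack([a,b])[...,::-1],(800,300)))
E
```

```text
[ 0.4784773  -0.14496674  0.23901606] [-0.29348223  0.1901173   0.41734377]
```

View pics/a2.png

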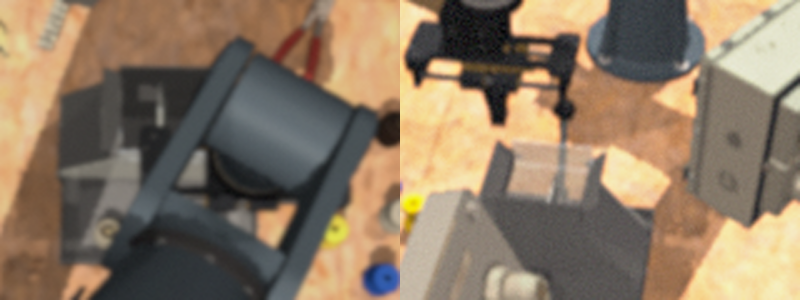

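Request:
play_rows(
  commands=[
    {"x":5,"y":40,"z":0,"spin":0},
    {"x":3,"y":15,"z":0,"spin":0},
    {"x":0,"y":15,"z":2,"spin":0},
    {"x":0,"y":15,"z":2,"spin":0},
    {"x":0,"y":12,"z":2,"spin":0},
    {"x":0,"y":0,"z":0,"spin":0},
  ],
  grip=0,
)

```text
time: 3.7
position: [0.4859, -0.0508, 0.2536]
tool_rot: [0.003, 0.999, -0.012, 0.035]
ft_force: [0.2, -0.5, -0.1]
grip_width: 0.0003
```

```bash
python3 - <<'E'
from h import *
o=robot.get_obs()
for k in o: print(k,np.round(o[k],4))
s=shot('side')
b=cv2.resize(s['img'][120:240,180:340],None,fx=4,fy=4,interpolation=2)
cv2.imwrite('pics/a3.png',b[...,::-1])
o=robot.get_obs()
for k in o: print(k,np.round(o[k],4))
E
```

```text
time 3.7
q [-3.3420e-01  2.7270e-01  1.7788e+00  1.4000e-03  1.0156e+00 -1.9002e+00]
joint_velocities [-0.0044 -0.028  -0.0365 -0.0201  0.0013 -0.0084]
joint_torque [ 3.15700e-01 -3.06307e+01 -1.65972e+01  1.26000e-02 -2.35500e-01
  8.19000e-02]
position [ 0.4859 -0.0508  0.2536]
tool_rot [ 0.0028  0.9993 -0.0116  0.0354]
ft_force [ 0.1656 -0.4818 -0.0999]
moment [0.0452 0.0357 0.0378]
grip_width 0.0003
time 3.75
q [-3.3520e-01  2.7280e-01  1.7780e+00  1.2000e-03  1.0152e+00 -1.9007e+00]
joint_velocities [-0.0233  0.0158 -0.001  -0.0047 -0.0094 -0.0068]
joint_torque [ 3.03900e-01 -3.00848e+01 -1.59056e+01 -3.29000e-02 -1.18800e-01
  2.85000e-02]
position [ 0.4864 -0.0516  0.2538]
tool_rot [ 0.003   0.9993 -0.0119  0.0359]
ft_force [0.0734 0.3695 0.588 ]
moment [0.0133 0.0318 0.0346]
grip_width 0.0005
```

View pics/a3.png

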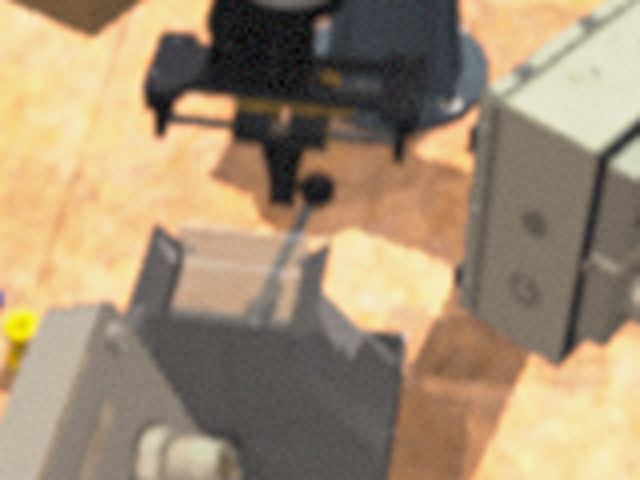

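Request:
play_rows(
  commands=[
    {"x":8,"y":0,"z":12,"spin":0},
    {"x":8,"y":4,"z":12,"spin":0},
    {"x":4,"y":10,"z":5,"spin":0},
  ],
  grip=0,
)

```text
time: 4.05
position: [0.473, -0.0412, 0.2264]
tool_rot: [0.003, 0.999, -0.015, 0.042]
ft_force: [0.4, -0.7, 0.9]
grip_width: 0.0007
```

Request:
play_rows(
  commands=[
    {"x":2,"y":8,"z":1,"spin":0},
    {"x":2,"y":6,"z":1,"spin":0},
    {"x":0,"y":4,"z":1,"spin":0},
  ],
  grip=0,
)

```text
time: 4.35
position: [0.4704, -0.0276, 0.2243]
tool_rot: [0.001, 0.999, -0.021, 0.043]
ft_force: [-8.3, -22.9, 6.5]
grip_width: 0.0005
```

```bash
python3 - <<'E'
from h import *
s=shot('side')
b=cv2.resize(s['img'][120:240,180:340],None,fx=4,fy=4,interpolation=2)
cv2.imwrite('pics/a4.png',b[...,::-1])
for d in nets.outline_of(s,'lever_knob'):print(d['conf'],d['pixel'])
# predicted knob pixel for lever angles
c=np.array([.554,-.0785]);R=np.array([[1,.018],[-.018,1]])
for th in(.3,.4,.5):
    k=c+R@np.array([-.085,.15*np.sin(th)]);X=[*k,.11+.15*np.cos(th)];print(th,X,proj(s,X),(proj(s,X)-[180,120])*4)
E
```

```text
0.3 [np.float64(0.46979790455798565), np.float64(-0.032641969000799076), np.float64(0.2533004733688409)] [[257.82943082 165.6283757 ]] [[311.31772327 182.51350279]]
0.4 [np.float64(0.4700514295242334), np.float64(-0.01855724865370243), np.float64(0.24815914910043274)] [[262.49769425 167.34747685]] [[329.99077699 189.3899074 ]]
0.5 [np.float64(0.4702944489542314), np.float64(-0.005056169209369549), np.float64(0.2416373842835559)] [[266.94447477 169.37936078]] [[347.77789908 197.51744311]]
```

View pics/a4.png

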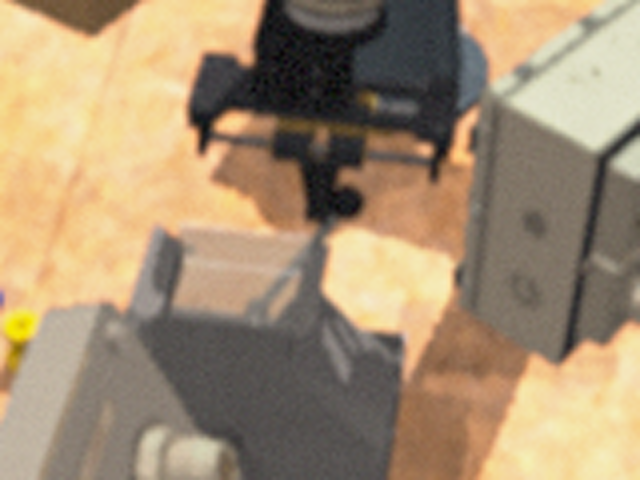

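Request:
play_rows(
  commands=[
    {"x":0,"y":-20,"z":0,"spin":0},
    {"x":0,"y":-30,"z":-20,"spin":0.1},
    {"x":0,"y":-45,"z":-20,"spin":0.14},
    {"x":0,"y":-48,"z":0,"spin":0.14},
    {"x":10,"y":-46,"z":0,"spin":0.1},
  ],
  grip=0.9,
)

```text
time: 4.95
position: [0.4269, -0.2085, 0.2728]
tool_rot: [0.241, 0.969, -0.011, 0.05]
ft_force: [-0.0, -0.7, -0.5]
grip_width: 0.0325
```

```bash
cat > st.py <<'E'
from h import *
from scipy.spatial.transform import Rotation as R
import sys
np.set_printoptions(precision=4,suppress=True)
o=robot.get_obs();M=R.from_quat(o['tool_rot']).as_matrix();print(o['time'],o['position'],o['q'],o['grip_width'],'zaxis',M[:,2],'phi',np.degrees(np.arctan2(M[1,1],M[0,1])))
T=np.array([float(v) for v in sys.argv[1:4]])
print('tool delta mm',M.T@(T-o['position'])*1000)
E
python3 st.py .467 -.3735 .1
```

```text
4.95 [ 0.4269 -0.2085  0.2728] [-0.706   0.2155  1.8014  0.0281  1.0256 -1.8021] 0.032457753373528096 zaxis [ 0.091  -0.0459 -0.9948] phi 62.03762805914676
tool delta mm [ -94.6318 -127.3328  183.1135]
```

Request:
play_rows(
  commands=[
    {"x":-22,"y":-30,"z":30,"spin":0},
    {"x":-22,"y":-30,"z":30,"spin":0},
    {"x":-22,"y":-30,"z":30,"spin":0},
    {"x":-22,"y":-30,"z":30,"spin":0},
    {"x":0,"y":0,"z":20,"spin":0},
  ],
  grip=0.85,
)

```text
time: 5.45
position: [0.4641, -0.3768, 0.1469]
tool_rot: [0.245, 0.968, -0.017, 0.059]
ft_force: [-0.5, 0.5, 0.6]
grip_width: 0.07
```

```bash
python3 st.py .4687 -.3744 .1; python3 - <<'E'
from h import *
t=shot('top');s=shot('side')
a=cv2.resize(t['img'][150:270,320:440],None,fx=4,fy=4,interpolation=2);b=cv2.resize(s['img'][120:240,100:260],None,fx=4,fy=4,interpolation=2)
cv2.imwrite('pics/a5.png',cv2.resize(np.hstack([a,b])[...,::-1],(800,342)))
E
```

```text
5.45 [ 0.4641 -0.3768  0.1469] [-0.8909  0.5461  1.6694  0.059   0.8123 -2.0037] 0.07002735789895324 zaxis [ 0.1052 -0.062  -0.9925] phi 61.554770420375334
tool delta mm [ 2.8606  4.4507 46.875 ]
```

View pics/a5.png

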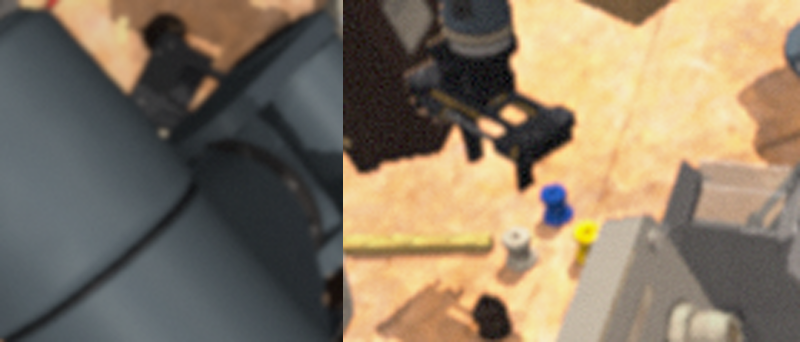

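Request:
play_rows(
  commands=[
    {"x":2,"y":2,"z":30,"spin":0},
    {"x":2,"y":2,"z":25,"spin":0},
  ],
  grip=0.85,
)

```text
time: 5.75
position: [0.4681, -0.3691, 0.0934]
tool_rot: [0.244, 0.968, -0.015, 0.058]
ft_force: [-0.6, -0.0, -0.7]
grip_width: 0.0738
```

```bash
python3 st.py .469 -.3747 .0075
```

```text
5.75 [ 0.4681 -0.3691  0.0934] [-0.8775  0.6277  1.7075  0.0672  0.6959 -2.0039] 0.07382903374740127 zaxis [ 0.1042 -0.0581 -0.9929] phi 61.71296675820194
tool delta mm [ 6.8625 -4.3467 85.7024]
```

Request:
play_rows(
  commands=[
    {"x":4,"y":-2,"z":20,"spin":0},
    {"x":3,"y":-2,"z":14,"spin":0},
  ],
  grip=0.85,
)

```text
time: 5.95
position: [0.465, -0.3689, 0.0595]
tool_rot: [0.242, 0.968, -0.015, 0.058]
ft_force: [-0.1, -0.1, 0.3]
grip_width: 0.0738
```

```bash
python3 st.py .469 -.3747 .0075;  python3 - <<'E'
from h import *
s=shot('side')
cv2.imwrite('pics/a6.png',cv2.resize(s['img'][150:250,110:230],None,fx=6,fy=6,interpolation=2)[...,::-1])
E
```

```text
5.95 [ 0.465  -0.3689  0.0595] [-0.8821  0.6814  1.731   0.0768  0.6189 -2.0227] 0.07384818035086653 zaxis [ 0.1051 -0.0577 -0.9928] phi 61.90066165586009
tool delta mm [-0.0206 -3.1865 52.4104]
```

View pics/a6.png

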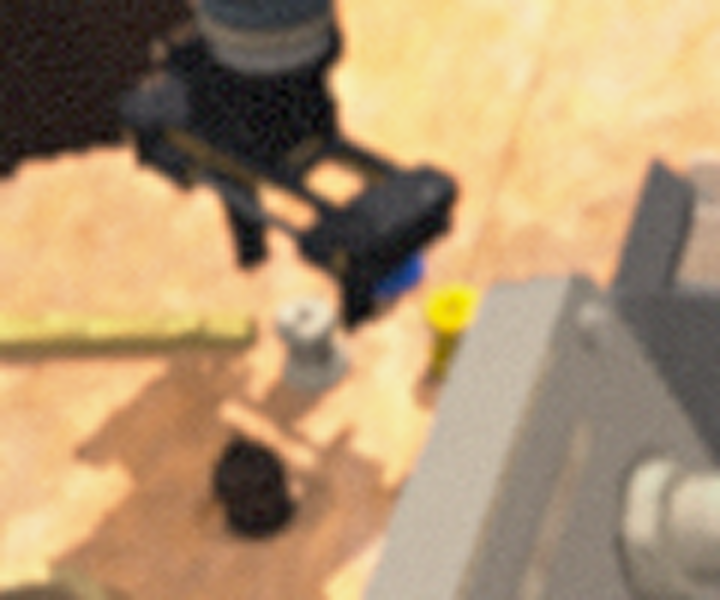

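Request:
play_rows(
  commands=[
    {"x":0,"y":-2,"z":20,"spin":0},
    {"x":0,"y":-1,"z":18,"spin":0},
  ],
  grip=0.85,
)

```text
time: 6.2
position: [0.4689, -0.3724, 0.0238]
tool_rot: [0.241, 0.969, -0.016, 0.059]
ft_force: [-0.0, -0.2, 0.3]
grip_width: 0.074
```

```bash
python3 st.py .469 -.3747 .0075;  python3 - <<'E'
from h import *
s=shot('side')
cv2.imwrite('pics/a7.png',cv2.resize(s['img'][150:250,110:230],None,fx=6,fy=6,interpolation=2)[...,::-1])
E
```

```text
6.2 [ 0.4689 -0.3724  0.0238] [-0.8812  0.7467  1.7307  0.086   0.5521 -2.0346] 0.07397667639088662 zaxis [ 0.1069 -0.0589 -0.9925] phi 62.03071118793737
tool delta mm [ 0.8255 -1.905  16.3477]
```

View pics/a7.png

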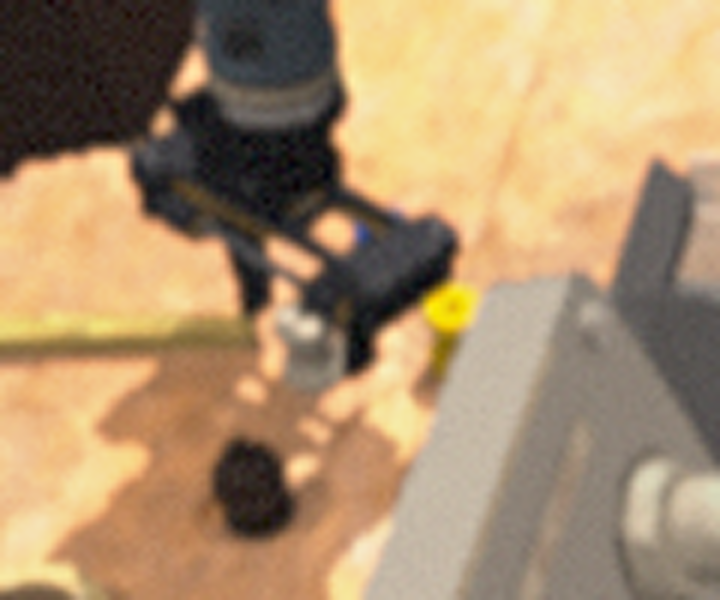

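Fingers straddle the insulator (centre about pixel 162,208 in the full side view). Last bit down, then close.

Request:
play_rows(
  commands=[
    {"x":1,"y":-2,"z":10,"spin":0},
    {"x":0,"y":0,"z":7,"spin":0},
  ],
  grip=0.85,
)

```text
time: 6.45
position: [0.4695, -0.3738, 0.0128]
tool_rot: [0.24, 0.969, -0.017, 0.06]
ft_force: [-22.5, 15.6, 70.2]
grip_width: 0.0739
```

Request:
play_rows(
  commands=[
    {"x":0,"y":0,"z":0,"spin":0},
    {"x":0,"y":0,"z":0,"spin":0},
    {"x":0,"y":0,"z":0,"spin":0},
    {"x":0,"y":0,"z":0,"spin":0},
    {"x":0,"y":0,"z":0,"spin":0},
  ],
  grip=0.2,
  newtons=20,
)

```text
time: 6.95
position: [0.4716, -0.3744, 0.0202]
tool_rot: [0.238, 0.969, -0.019, 0.063]
ft_force: [-0.2, -1.0, -0.6]
grip_width: 0.042
```

Request:
play_rows(
  commands=[
    {"x":0,"y":0,"z":-20,"spin":0},
    {"x":0,"y":0,"z":-30,"spin":0},
    {"x":0,"y":0,"z":-40,"spin":0},
  ],
)

```text
time: 7.25
position: [0.4584, -0.3648, 0.1037]
tool_rot: [0.239, 0.969, -0.014, 0.056]
ft_force: [-0.3, -0.4, -1.6]
grip_width: 0.0343
```

```bash
python3 st.py .554 -.0785 .36;  python3 - <<'E'
from h import *
s=shot('side')
cv2.imwrite('pics/a8.png',cv2.resize(s['img'][130:250,100:230],None,fx=5,fy=5,interpolation=2)[...,::-1])
E
```

```text
7.25 [ 0.4584 -0.3648  0.1037] [-0.8871  0.6022  1.7243  0.07    0.7096 -2.0257] 0.03430382117980915 zaxis [ 0.1025 -0.0537 -0.9933] phi 62.33204384492209
tool delta mm [  18.3115  298.0061 -260.1476]
```

View pics/a8.png

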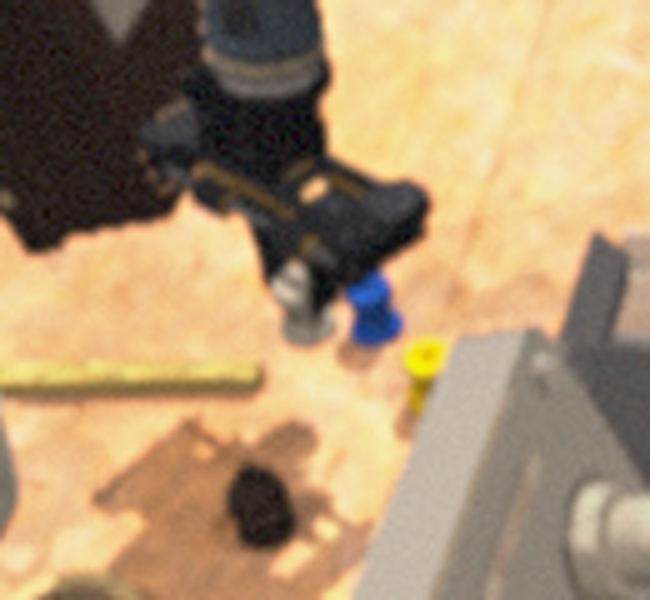

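Request:
play_rows(
  commands=[
    {"x":0,"y":0,"z":-48,"spin":0},
    {"x":0,"y":0,"z":-48,"spin":0},
    {"x":0,"y":10,"z":-48,"spin":0},
    {"x":2,"y":20,"z":-44,"spin":0},
    {"x":2,"y":25,"z":-40,"spin":0},
    {"x":2,"y":40,"z":-20,"spin":0},
  ],
)

```text
time: 7.9
position: [0.471, -0.2666, 0.3539]
tool_rot: [0.243, 0.969, -0.013, 0.055]
ft_force: [1.1, 0.3, -1.0]
grip_width: 0.0345
```

```bash
python3 st.py .554 -.0785 .34
```

```text
7.9 [ 0.471  -0.2666  0.3539] [-0.7379  0.2288  1.5414  0.0298  1.2629 -1.8253] 0.03451965806052639 zaxis [ 0.0992 -0.0519 -0.9937] phi 61.878217889090145
tool delta mm [ 16.9273 204.9563  12.2722]
```

Request:
play_rows(
  commands=[
    {"x":4,"y":45,"z":2,"spin":0},
    {"x":4,"y":45,"z":2,"spin":0},
    {"x":4,"y":45,"z":2,"spin":0},
    {"x":4,"y":40,"z":2,"spin":0},
    {"x":2,"y":20,"z":2,"spin":0},
    {"x":0,"y":5,"z":2,"spin":0},
  ],
)

```text
time: 8.5
position: [0.555, -0.0727, 0.3411]
tool_rot: [0.241, 0.969, -0.014, 0.057]
ft_force: [-0.1, -0.3, -1.4]
grip_width: 0.0343
```

```bash
python3 st.py .554 -.0785 .28;  python3 - <<'E'
from h import *
s=shot('side');t=shot('top')
a=cv2.resize(t['img'][110:230,220:350],None,fx=4,fy=4,interpolation=2);b=cv2.resize(s['img'][100:220,200:330],None,fx=4,fy=4,interpolation=2)
cv2.imwrite('pics/a9.png',cv2.resize(np.hstack([a,b])[...,::-1],(800,369)))
E
```

```text
8.5 [ 0.555  -0.0727  0.3411] [-0.3197  0.27    1.5197 -0.0194  1.2361 -1.3966] 0.03431464643336035 zaxis [ 0.1039 -0.0537 -0.9931] phi 62.00924289332427
tool delta mm [ 5.303  -5.6469 60.8768]
```

View pics/a9.png

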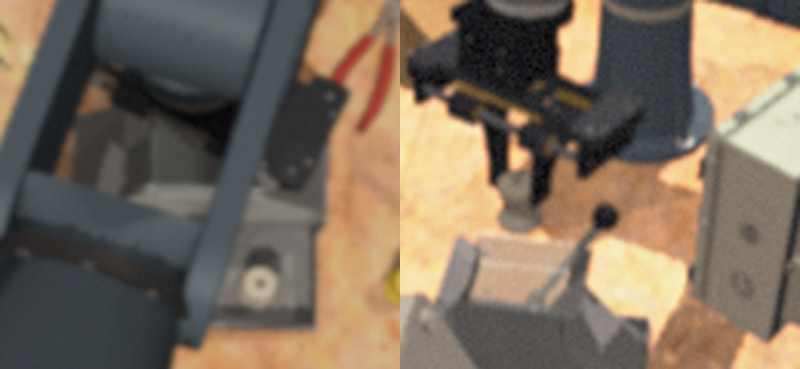

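```bash
python3 - <<'E'
from h import *
from scipy.spatial.transform import Rotation as R
o=robot.get_obs();z=R.from_quat(o['tool_rot']).as_matrix()[:,2];s=shot('side')
for d in(0,.01,.02,.03): print(d,o['position']+d*z,proj(s,o['position']+d*z))
cv2.imwrite('pics/b0.png',cv2.resize(s['img'][140:190,215:265],None,fx=12,fy=12,interpolation=2)[...,::-1])
E
```

```text
0 [ 0.55444439 -0.07446337  0.34091824] [[238.35733007 161.20130045]]
0.01 [ 0.55547404 -0.07500828  0.33098633] [[238.23783869 164.2209837 ]]
0.02 [ 0.55650369 -0.0755532   0.32105442] [[238.11991554 167.20103626]]
0.03 [ 0.55753334 -0.07609812  0.31112251] [[238.00352993 170.14223321]]
```

View pics/b0.png

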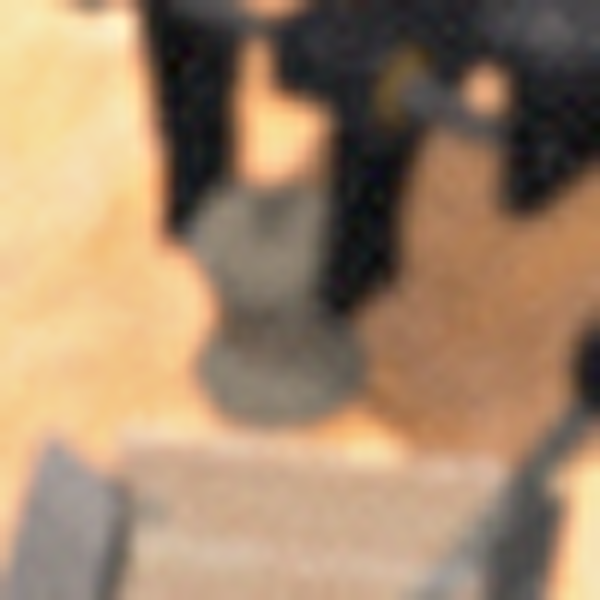

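Request:
play_rows(
  commands=[
    {"x":4,"y":-3,"z":25,"spin":0},
    {"x":4,"y":-2,"z":20,"spin":0},
    {"x":0,"y":0,"z":10,"spin":0},
  ],
)

```text
time: 8.95
position: [0.5514, -0.0848, 0.2865]
tool_rot: [0.245, 0.967, -0.016, 0.06]
ft_force: [-0.4, -0.1, -1.4]
grip_width: 0.0345
```

```bash
python3 st.py .551 -.0768 .28
```

```text
8.95 [ 0.5514 -0.0848  0.2865] [-0.3416  0.3168  1.6095 -0.0228  1.0931 -1.4066] 0.03453589579777116 zaxis [ 0.1082 -0.0599 -0.9923] phi 61.541780926521305
tool delta mm [4.9462 6.849  5.9518]
```

Request:
play_rows(
  commands=[
    {"x":4,"y":6,"z":5,"spin":0},
    {"x":1,"y":1,"z":2,"spin":0},
  ],
)

```text
time: 9.15
position: [0.5505, -0.0788, 0.2777]
tool_rot: [0.247, 0.967, -0.016, 0.059]
ft_force: [-0.0, -0.7, -1.4]
grip_width: 0.0346
```

```bash
python3 st.py .551 -.0768 .28;python3 - <<'E'
from h import *
s=shot('side')
cv2.imwrite('pics/b1.png',cv2.resize(s['img'][140:210,210:280],None,fx=8,fy=8,interpolation=2)[...,::-1])
E
```

```text
9.15 [ 0.5505 -0.0788  0.2777] [-0.3306  0.3249  1.6237 -0.0255  1.0731 -1.3895] 0.034573412866627476 zaxis [ 0.106  -0.0601 -0.9925] phi 61.289388582665964
tool delta mm [ 0.2435  1.9967 -2.3313]
```

View pics/b1.png

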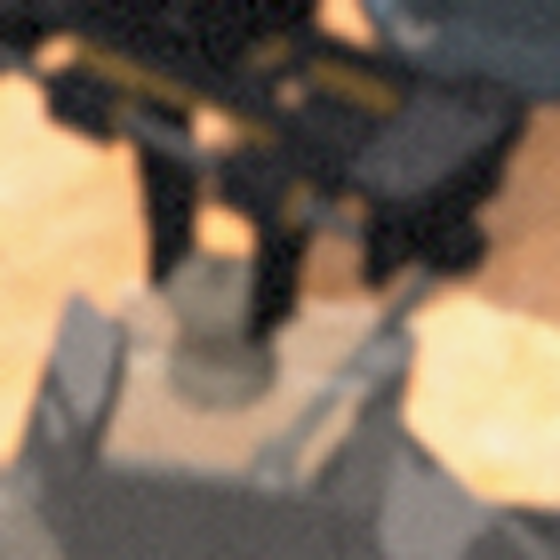

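Request:
play_rows(
  commands=[
    {"x":0,"y":0,"z":0,"spin":0},
    {"x":0,"y":0,"z":0,"spin":0},
    {"x":0,"y":0,"z":0,"spin":0},
    {"x":0,"y":0,"z":-10,"spin":0},
    {"x":0,"y":0,"z":-40,"spin":0},
    {"x":0,"y":0,"z":-45,"spin":0},
  ],
  grip=0.9,
)

```text
time: 9.8
position: [0.5392, -0.0727, 0.3728]
tool_rot: [0.247, 0.967, -0.016, 0.056]
ft_force: [0.9, -1.0, -0.4]
grip_width: 0.0737
```

Request:
play_rows(
  commands=[
    {"x":10,"y":-45,"z":0,"spin":0},
    {"x":10,"y":-45,"z":0,"spin":0},
    {"x":10,"y":-45,"z":0,"spin":0},
    {"x":10,"y":-45,"z":0,"spin":0},
    {"x":10,"y":-45,"z":0,"spin":0},
    {"x":0,"y":-45,"z":0,"spin":0},
    {"x":0,"y":0,"z":0,"spin":0},
  ],
  grip=0.9,
)

```text
time: 10.5
position: [0.3682, -0.2946, 0.3858]
tool_rot: [0.242, 0.967, -0.023, 0.073]
ft_force: [-0.1, 0.4, -0.5]
grip_width: 0.0783
```

```bash
python3 - <<'E'
from h import *
s=shot('side');t=shot('top')
a=cv2.resize(t['img'][110:230,220:350],None,fx=4,fy=4,interpolation=2);b=cv2.resize(s['img'][100:220,180:310],None,fx=4,fy=4,interpolation=2)
cv2.imwrite('pics/c1.png',cv2.resize(np.hstack([a,b])[...,::-1],(800,369)))
E
```

```text
(no output)
```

View pics/c1.png

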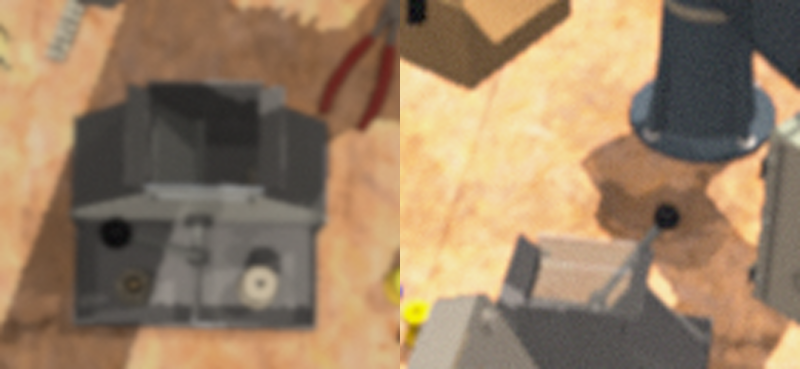

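```bash
python3 - <<'E'
from h import *
ims=np.mean([shot('top')['img'].astype(float) for _ in range(4)],0)
a=cv2.resize(ims[130:220,240:330],None,fx=6.5,fy=6.5,interpolation=cv2.INTER_CUBIC)
cv2.imwrite('pics/c2.png',np.clip(a*1.8,0,255).astype(np.uint8)[...,::-1])
t=shot('top')
for d in nets.outline_of(t,'insulator'):print(d['conf'],d['pixel'],d['region'].sum())
print(robot.get_obs()['time'])
E
```

```text
0.49 [347.5, 199.4] 124
10.9
```

View pics/c2.png

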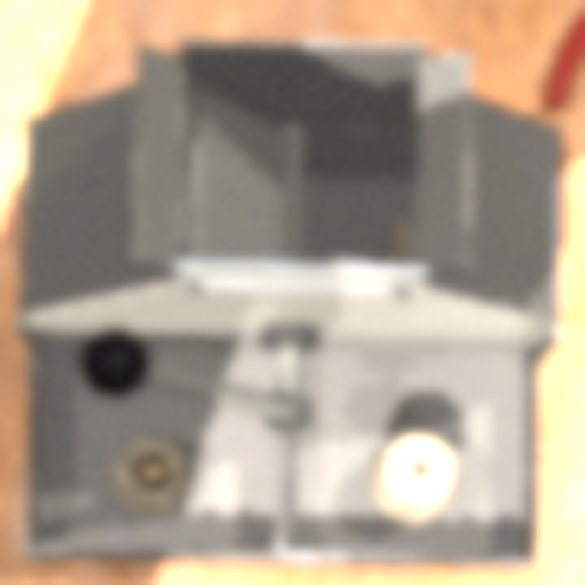

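```bash
python3 - <<'E'
from h import *
np.set_printoptions(precision=4,suppress=True)
t=shot('top');s=shot('side')
for z in(.01,.03,.05,.08):print(z,atz(t,(302.3,166.2),z)-[.554,-.0785,0])
ims=np.mean([shot('top')['img'].astype(float) for _ in range(6)],0)
a=cv2.resize(ims[135:175,265:320],None,fx=14,fy=14,interpolation=cv2.INTER_CUBIC)
cv2.imwrite('pics/c3.png',np.clip(a*2.2-20,0,255).astype(np.uint8)[...,::-1])
cv2.imwrite('pics/c4.png',cv2.resize(np.hstack([t['img'],s['img']])[...,::-1],(800,300)))
E
```

```text
0.01 [ 0.0117 -0.0611  0.01  ]
0.03 [ 0.0076 -0.0595  0.03  ]
0.05 [ 0.0035 -0.0578  0.05  ]
0.08 [-0.0025 -0.0553  0.08  ]
```

View pics/c3.png

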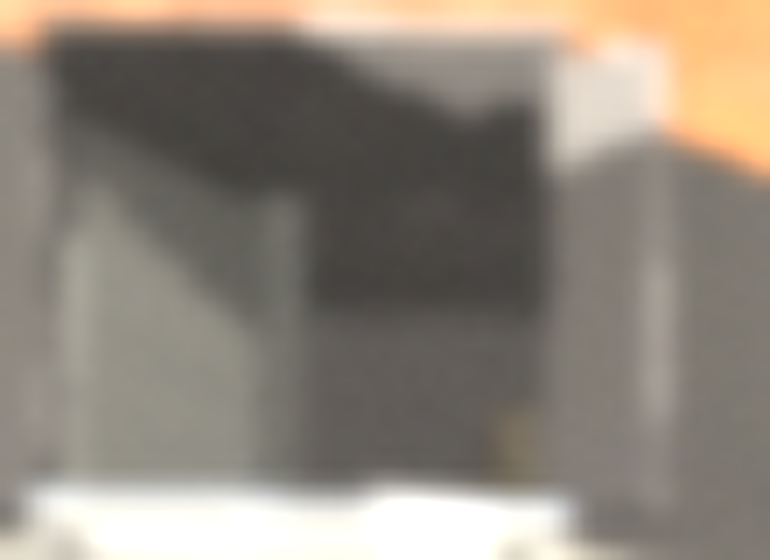

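View pics/c4.png

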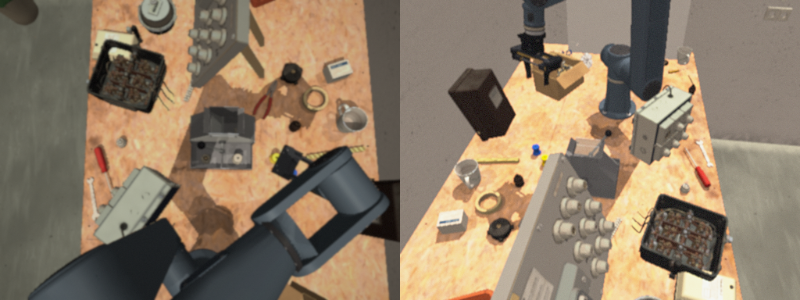

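```bash
python3 - <<'E'
from h import *
print(robot.get_obs()['ft_force']);print(robot.hand_in())
E
```

```text
[-0.38714733 -1.08380448  0.01316334]
the job is handed in; nothing more can be done
None
```

I pushed the diverter lever fully over to the left, which opens the right tray where the sample stands. Then I dropped the white insulator into the hopper, moved the arm clear and handed in at about 11 s.

**Last checks:**
- **Lever:** the knob sat where the calibration puts it at the 0.5 rad stop, and I felt about 23 N against the stop. It is still over in the final pictures.
- **Sample:** it still stands in the right tray.
- **Gripper:** it is empty and touches nothing; the wrist force is near zero.
- **Flap:** nothing lies on it, and the right passage is open.

**Less certain:**
- **Insulator's resting place:** I could not see it whole, because it lies under the hopper roof. A pale edge shows through the hopper at about (x +0.01, y -0.06) in the sorter's frame if it is near the floor, which fits the rear of the right tray. The network did not detect it there, so its place is inferred, not measured.
- **Force during the grasp:** the wrist force reached about 75 N as the fingers came down for the grasp. That is under the 120 N wrist limit. I did not find out what they touched. I took it to be the fingertips, not the gripper's body, which has the 40 N limit.
- **Tool tilt:** the tool drifted to about 0.12 rad off vertical during the run. The grasp and the drop still worked.

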